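Fit a nested lid pair to a stores tin, then lift off the outer cover

TASK

Push the plunger on the lid stand fully down so that its keeper draws back, then pick up the two nested lids together by the inner lid's stem and lower them gently onto the open tin until the inner lid is fully seated, and let go of the stem. Then take the outer cover by its collar and lift it alone, leaving the inner lid undisturbed in the tin. Finish while still holding the outer cover level above the tin, well clear of the top of the stem; the tin and the things lying about stay where they are.

Things in the scene. Friction and masses are not known exactly. Their poses are not given: they have to be found in the camera images.
- stand: Fixed lid stand: steel base plate 225 x 135 x 10 mm; origin on the table under the centre of the waiting lids, +x toward the grey latch housing (52 x 70, 60 mm high, centred 108 mm along +x) with the plunger on top. A steel keeper tongue (30 wide) reaches from the housing, 3 mm above the outer cover's plate and 11 mm over its edge, barring the lids; plunger down, it is drawn back 20 mm, clear.
- plunger (a joint): Plunger travel in m: 0 up, 0.012 fully down, moving straight down. Its over-centre catch resists with about 2 N at first, less further down; past half stroke it snaps down and stays down, holding the keeper back.
- plunger_top (a point): Centre of the top face of the plunger's black round head (28 mm diameter); 82 mm above the table when up, 70 mm when down.
- inner_stem (a point): On the inner lid: centre of that part of its upright square stem (18 x 18 mm, steel) which stands out above the outer cover's collar when nested. The stem's end is 12 mm above this point, the collar's top 12 mm below it. z up, x along the lid's longer side. The outer cover rests on the inner lid's flange, so lifting by the stem brings both lids.
- outer_collar (a point): On the outer cover: centre of its square collar (tube 36 x 36 mm outside, hole 24 x 24 mm, 30 mm tall), 15 mm above the top of the cover plate. z up, x along the longer side. The inner lid's stem passes freely through the hole, 3 mm clearance each side; when nested, this point is 27 mm below inner_stem.
- tin_mouth (a point): Centre of the open tin's mouth in the plane of its rim, 70 mm above the table; x along the tin's longer side, z up. Mouth 106 x 86 mm. With the inner lid seated its flange lies on the rim, longer side along the tin's (either way round), and inner_stem is 49 mm above this point.
- tin: Open plain steel tin 114 x 94 x 70 mm outside, walls 4 mm, about 2 kg, loose on the table; it holds short metal cylinders that stay below 35 mm. Origin at the centre of its underside.
- inner_lid: Inner lid, about 0.3 kg; origin at the centre of its plug's foot, 61 mm below inner_stem. Flange plate 120 x 100 x 4 mm with its underside 12 mm above the origin; below it the tapered plug, 12 mm deep, at most 97 x 77 mm at the flange and about 91 x 71 mm at the foot. On the stand the foot lies on the base plate.
- outer_cover: Outer cover, about 0.2 kg: white-painted plate 134 x 114 x 3 mm with a 9 mm deep skirt round its edge; origin at the centre of the skirt's lower edge, 27 mm below outer_collar.
- carton: Bystander: small cardboard carton 70 x 50 x 60 mm; origin under its centre.
- torch: Bystander: black torch standing on its head, 34 mm diameter, 85 mm tall; origin under its centre.
- padlock: Bystander: brass padlock lying flat, body 40 x 45 x 20 mm; origin under its body's centre.
Not all that is in view belongs to the job. What is meant by the outer_cover is not blue or brown, and is the smaller of those in its own colour.

How it is judged:
By the outcome, as a careful person would: the job done as asked, in the order asked, and still so for the second after the job is handed in, while the arm keeps its last pose, push and grip.
It also fails if it takes over 67 s, if anything falls off the work surface, if the arm or the gripper's body presses on something with over 40 N, if the wrist force passes 120 N, or if a joint passes its speed limit or range.

ROBOT

A 6-joint arm with a two-finger parallel gripper is mounted at the origin on the work surface. World frame = base frame: x ahead of the robot, y to its left, z up, the work surface at z = 0. Lengths are in m, angles in rad, forces in N, time in s.
With the tool pointing down it reaches from about 0.4 to 0.825 m from the base axis. Payload 7 kg.
Tool frame: the origin (TCP) lies midway between the tips of the shut fingers; the grasp point (between the pads) lies r.hold_point_z behind it (r.hold_point_z is the distance from the TCP to the grasp point, in m); z points along the fingers, y is the direction in which the jaws open and shut (so a half turn about z gives the same grasp; the last joint's range is limited). The gripper opens to 85 mm and grips with 20 to 120 N. Pads are 22 mm wide; open, the fingers measure 114 mm over their backs; the gripper's body (76 mm by 85 mm) begins 54 mm behind the grasp point. The pads swing forward as they close: fully open they stand 13 mm farther back than shut.
Start: joints at [1.536, 0.359, 0.012, 0, -1.224, -0.288], TCP at [0.214, 0.64, 0.231] pointing down, gripper open.
Joint ranges: [-3.07, 3.07], [-1.43, 2.12], [-1.02, 1.25], [-3.03, 1.67], [-3.05, -0], [-3.03, 3.03]. Speed limits (rad/s): [2.39, 2.39, 3.01, 3.14, 3.14, 3.14].

INTERFACE

Orientations are given as a unit quaternion [x, y, z, w].
In Python, from workcell import r gives the robot as it stands.
- The arm moves only by the tool servo_tool, never from a script. Its argument "deltas" is a list that holds one entry, the list of rows, each a list of 4 numbers: the shift along the tool's x, y, z in cm, then the turn about the tool's z in rad. In form: [[[tx, ty, tz, yaw], ...]]. A call has 1 to 5 rows; each row shifts and turns the commanded pose from where the row before left it, along the tool's axes as they then stand; what a row does not reach is not made up. A row lasts 1/8 s, in which the tool goes at most 62.5 mm and 10.7 degrees, less where a joint would pass 70% of its speed; a pose out of reach is approached as far as the arm can. A call with a gripper value outside its range is refused whole. "fingers" is the opening, from 0 (shut) to 1 (fully open), set as the call begins (left out, the last holds). The fingers move at their own pace and stop on an object; the grip force is fixed at half the most. Time passes only in rows, so rows that do not move let the fingers close. It gives the time, the measured TCP pose, the force and the opening at its end, in the units of the state.
- r.get_obs(): the state, without advancing time (a new reading comes with each control period).
- r.capture(name): name is "scene" or "top"; returns a dict with "pixels" (480x640x3 uint8, red, green, blue), "K" (3x3 intrinsics, pixels), "D" ([k1, k2, p1, p2, k3] as OpenCV has them; the pictures are not rectified), "rvec" (rotation vector, rad) and "tvec" (3), from world to camera coordinates, as OpenCV has them. Camera axes: x right, y down, z forward; pixel columns grow to the right and rows downward; lengths in m; the calibration is good to about 2 mm. A picture is of the moment at which its call begins. There is no depth.
- r.hand_in(): hands the job in, once; it reports no verdict.
The state is a dict: "clock": time; "qpos": joint angles; "dq": joint speeds; "effort": joint torques, N m; "tcp_pos": TCP position; "tool_rot": TCP orientation; "wrist_force": force on the tool from outside, world axes, zero at the start; "wrist_torque": the same for the moment, N m; "finger_gap": finger opening in m.
Only numpy, scipy, OpenCV 4.12 (cv2) and the standard library are available. Lean on these libraries where they do the work, as an engineer would, in place of code of your own. Each camera call takes 0.05 s, during which the arm holds its last target.

## Working session

There is one attempt and no reset: what is moved stays moved. The work goes in short steps, Python scripts to look and compute and a tool call to move; the robot and the scene stay as the last step left them, time stands still between calls to the robot, and variables do not carry over. Pictures are saved under pics/ and viewed, and the job is handed in when it is done.

Besides the shell and the picture viewer there is one more tool, called after "Call:" as a command line: name --argument value ..., lists and objects as JSON in quotes. servo_tool: Moves the arm, as the interface text tells. Its arguments: {"type":"object","properties":{"deltas":{"type":"array"},"fingers":{"type":"number"}},"required":["deltas"]}

```bash
ls; mkdir -p pics
python3 - <<'E'
from workcell import r
import cv2,pickle
o=r.get_obs();print(o, r.hold_point_z)
for n in("scene","top"):
    c=r.capture(n);pickle.dump(c,open(f"{n}0.pkl","wb"));cv2.imwrite(f"pics/{n}0.png",c["pixels"][...,::-1])
    print(n,c["K"],c["D"],c["rvec"],c["tvec"])
E
```

```text
pics
{'clock': 0.0, 'qpos': array([ 1.53610603e+00,  3.59374609e-01,  1.10281343e-02, -3.82150581e-04,
       -1.22406134e+00, -2.88087374e-01]), 'dq': array([ 0.00029625,  0.00054045, -0.00171847, -0.00029742, -0.00068269,
       -0.00033797]), 'effort': array([ 4.48636217e-05, -5.83314407e+01,  2.93425745e+01,  6.93702891e+00,
       -5.85798378e-03,  2.45636897e-06]), 'tcp_pos': array([0.21398039, 0.63966819, 0.23035246]), 'tool_rot': array([ 9.86994269e-01, -1.60753328e-01, -7.63978147e-05,  8.21986294e-04]), 'wrist_force': array([ 1.0493554 , -0.52865006,  0.51216996]), 'wrist_torque': array([-0.02462949, -0.00286693, -0.03212352]), 'finger_gap': 0.08547791069031675} 0.0187
scene [[448.33763993   0.         320.53109818]
 [  0.         448.33763993 232.18864927]
 [  0.           0.           1.        ]] [0.03901805 0.         0.         0.         0.        ] [ 1.56445102  1.70750337 -0.94336141] [ 0.04545656 -0.20942723  1.42538748]
top [[439.10695671   0.         319.64442904]
 [  0.         439.10695671 245.32826356]
 [  0.           0.           1.        ]] [-0.06382935  0.          0.          0.          0.        ] [ 2.14046061 -2.13338341  0.11857034] [0.01601235 0.5531845  0.93355451]
```

View pics/scene0.png

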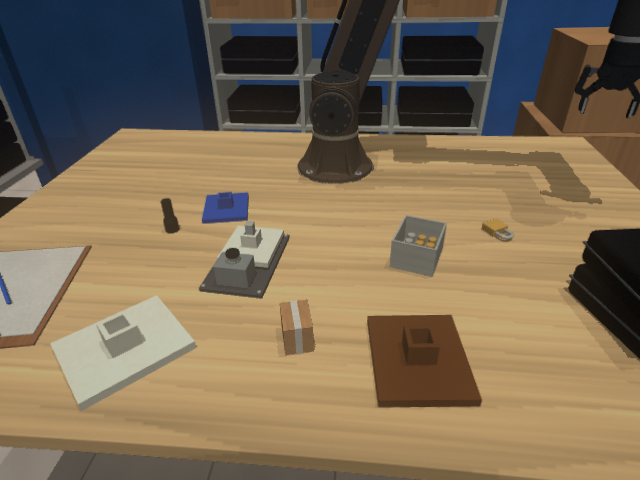

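View pics/top0.png

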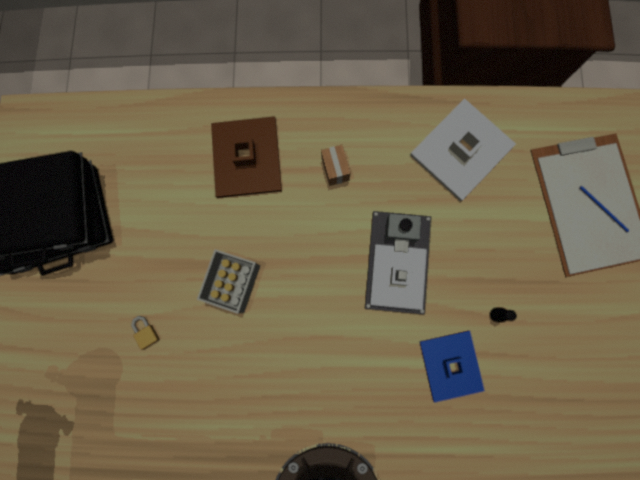

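The scene view shows the stand with the white nested lids at about (250,250), the plunger at (233,255) and the tin at (418,245). In the top view the plunger is at (405,226), the stem at (401,277) and the tin at (230,282). Next I'll enlarge these areas.

Run:
```python
import cv2,pickle,numpy as np
def crop(n,x0,y0,w,h,s):
    p=pickle.load(open(f"{n}0.pkl","rb"))["pixels"][...,::-1]
    return cv2.resize(p[y0:y0+h,x0:x0+w],None,fx=s,fy=s,interpolation=cv2.INTER_CUBIC)
cv2.imwrite("pics/a1.png",np.hstack([crop("top",355,200,90,120,4.5)[:540],crop("top",190,240,85,85,4.5)[:540].copy() if 0 else cv2.copyMakeBorder(crop("top",190,240,85,85,4.5),0,158,0,0,cv2.BORDER_CONSTANT)[:540]]))
cv2.imwrite("pics/a2.png",np.hstack([crop("scene",195,210,100,95,4),crop("scene",375,205,90,95,4)]))
```

```text
(no output)
```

View pics/a1.png

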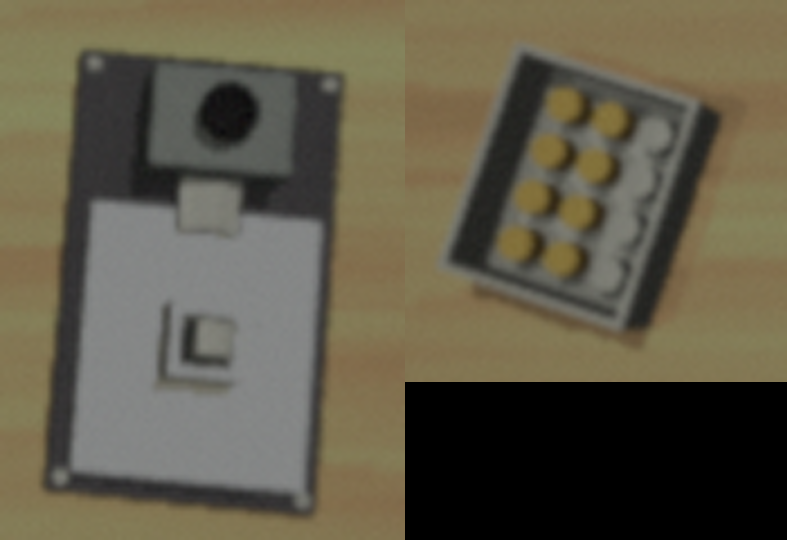

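View pics/a2.png

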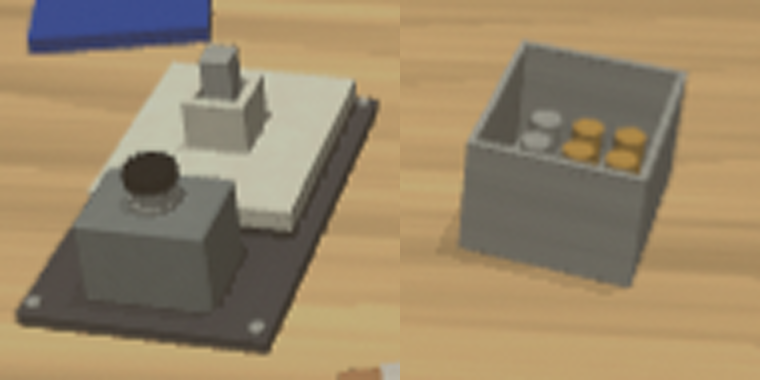

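```bash
cat > h.py <<'E'
import cv2,pickle,numpy as np
from scipy.optimize import least_squares
def load(f): return pickle.load(open(f,"rb"))
def ray(c,px):
    u=cv2.undistortPoints(np.array(px,float).reshape(-1,1,2),c["K"],c["D"]).reshape(-1,2)
    R=cv2.Rodrigues(np.array(c["rvec"]))[0];t=np.array(c["tvec"]).ravel()
    d=np.c_[u,np.ones(len(u))]@R; return -R.T@t,d/np.linalg.norm(d,axis=1)[:,None]
def onz(c,px,z):
    o,d=ray(c,px);return o+d*((z-o[2])/d[:,2])[:,None]
def tri(c1,p1,c2,p2):
    o1,d1=ray(c1,p1);o2,d2=ray(c2,p2);out=[]
    for a,b in zip(d1,d2):
        A=np.stack([a,-b],1);s=np.linalg.lstsq(A,o2-o1,rcond=None)[0]
        x,y=o1+a*s[0],o2+b*s[1];out.append([*((x+y)/2),np.linalg.norm(x-y)])
    return np.array(out)
def uncrop(p,x0,y0,s): return (np.array(p,float)+.5)/s-.5+[x0,y0]
E
python3 - <<'E'
from h import *
np.set_printoptions(precision=4,suppress=True)
T=load("top0.pkl");S=load("scene0.pkl")
ut=lambda p:uncrop(p,355,200,4.5); us=lambda p:uncrop(p,195,210,4)
utt=lambda p:uncrop(np.array(p)-[405,0],190,240,4.5); ust=lambda p:uncrop(np.array(p)-[400,0],375,205,4)
print("plunger",tri(T,ut([(228,112)]),S,us([(151,172)])),onz(T,ut([(228,112)]),.082))
print("stem",tri(T,ut([(214,338)]),S,us([(220,53)])),onz(T,ut([(214,338)]),.083))
cov=onz(T,ut([(91,198),(322,218),(306,493),(70,471)]),.029);print("cover",cov,cov.mean(0),np.linalg.norm(np.diff(cov,axis=0),axis=1))
b=onz(T,ut([(82,52),(343,74),(313,516),(44,489)]),.01);print("base",b.mean(0),np.linalg.norm(np.diff(b,axis=0),axis=1))
for q in(cov,b):
    for i,j in((3,0),(2,1)): v=q[j]-q[i];print("yaw",np.degrees(np.arctan2(v[1],v[0])))
tp=[(521,44),(704,100),(630,330),(443,265)]
rim=onz(T,utt(tp),.07);print("rim",rim,rim.mean(0),np.linalg.norm(np.diff(rim,axis=0),axis=1))
for i,j in((3,0),(2,1)): v=rim[j]-rim[i];print("yaw",np.degrees(np.arctan2(v[1],v[0])))
sp=ust([(525,43),(685,72),(645,180),(468,143)]);rs=onz(S,sp,.07);print(rs,rs.mean(0))
# match scene->top corners by nearest
m=[np.argmin(np.linalg.norm(rs-p,axis=1)) for p in rim];print(m,tri(T,utt(tp),S,sp[m]))
E
```

```text
plunger [[ 0.5926 -0.1654  0.0781  0.0003]] [[ 0.592  -0.1649  0.082 ]]
stem [[ 0.4851 -0.1553  0.0825  0.0016]] [[ 0.4853 -0.156   0.083 ]]
cover [[ 0.5585 -0.1051  0.029 ]
 [ 0.5487 -0.2193  0.029 ]
 [ 0.4137 -0.208   0.029 ]
 [ 0.4241 -0.0934  0.029 ]] [ 0.4863 -0.1564  0.029 ] [0.1146 0.1354 0.1151]
base [ 0.5199 -0.1592  0.01  ] [0.1334 0.224  0.1337]
yaw -4.978915083136352
yaw -4.776099779746075
yaw -5.489211028909528
yaw -5.4217892976023165
rim [[0.5396 0.2423 0.07  ]
 [0.5129 0.153  0.07  ]
 [0.4042 0.1855 0.07  ]
 [0.4338 0.276  0.07  ]] [0.4726 0.2142 0.07  ] [0.0931 0.1135 0.0952]
yaw -17.679991603594477
yaw -16.63435000824836
[[0.4084 0.1917 0.07  ]
 [0.4341 0.2777 0.07  ]
 [0.5408 0.2437 0.07  ]
 [0.5135 0.1557 0.07  ]] [0.4742 0.2172 0.07  ]
[np.int64(2), np.int64(3), np.int64(0), np.int64(1)] [[0.5397 0.2432 0.0691 0.0014]
 [0.5129 0.1545 0.0694 0.0026]
 [0.4041 0.1892 0.0668 0.006 ]
 [0.4338 0.277  0.0696 0.0017]]
```

```bash
cat >> h.py <<'E'
from scipy.spatial.transform import Rotation as Ro
def go(x,y,z,head=None):
    from workcell import r
    o=r.get_obs();R=Ro.from_quat(o["tool_rot"]).as_matrix();p=o["tcp_pos"]
    h=np.degrees(np.arctan2(R[1,0],R[0,0]))
    d=R.T@(np.array([x,y,z])-p)*100
    print("t",round(o["clock"],2),"pos",p.round(4),"head",h.round(2),"tilt",R[:,2].round(3),"d cm",d.round(2),"n",np.linalg.norm(d).round(1),"yaw",None if head is None else round(-np.radians(head-h),3),"F",np.round(o["wrist_force"],1),"gap",round(o["finger_gap"],4))
E
echo
```

Call:
servo_tool --deltas '[[[0,0,0,-0.117],[0,0,0,-0.117],[0,0,0,0]]]' --fingers 0

```text
clock: 0.48
tcp_pos: [0.214, 0.6399, 0.2308]
tool_rot: [0.999, -0.045, -0.0, 0.0]
wrist_force: [0.7, 0.5, -0.7]
finger_gap: 0.0323
```

```bash
python3 -c "
from h import *;go(.593,-.1653,.23,-5.1)"
```

```text
t 0.47 pos [0.214  0.6399 0.2308] head -5.13 tilt [-0.    -0.001 -1.   ] d cm [44.95 76.81  0.14] n 89.0 yaw -0.001 F [ 0.7  0.5 -0.7] gap 0.0323
```

Call:
servo_tool --deltas '[[[1.5,2.5,0,0],[2.8,4.8,0,0],[2.8,4.8,0,0],[2.8,4.8,0,0],[2.8,4.8,0,0]]]'

```text
clock: 1.1
tcp_pos: [0.3218, 0.4109, 0.2313]
tool_rot: [0.999, -0.046, 0.0, -0.0]
wrist_force: [0.9, 0.7, 0.8]
finger_gap: 0.0001
```

Call:
servo_tool --deltas '[[[2.8,4.8,0,0],[2.8,4.8,0,0],[2.8,4.8,0,0],[2.8,4.8,0,0],[2.8,4.8,0,0]]]'

```text
clock: 1.72
tcp_pos: [0.44, 0.1596, 0.2316]
tool_rot: [0.999, -0.046, 0.0, -0.0]
wrist_force: [0.7, 1.4, 0.6]
finger_gap: -0.0001
```

Call:
servo_tool --deltas '[[[2.8,4.8,0,0],[2.8,4.8,0,0],[2.8,4.8,0,0],[2.8,4.8,0,0],[2,3.5,0,0]]]'

```text
clock: 2.35
tcp_pos: [0.5514, -0.0788, 0.2311]
tool_rot: [0.999, -0.047, -0.0, 0.0]
wrist_force: [1.1, 0.7, 0.6]
finger_gap: 0.0004
```

```bash
python3 -c "
from h import *;go(.593,-.1653,.11,-5.1)"
```

```text
t 2.35 pos [ 0.5514 -0.0788  0.2311] head -5.34 tilt [-0. -0. -1.] d cm [ 4.95  8.23 12.11] n 15.5 yaw -0.004 F [1.1 0.7 0.6] gap 0.0004
```

Call:
servo_tool --deltas '[[[2.5,4.1,2,0],[2.4,4.1,2,0],[0,0,4,0],[0,0,4,0],[0,0,0,0]]]'

```text
clock: 2.98
tcp_pos: [0.59, -0.1627, 0.1082]
tool_rot: [0.999, -0.046, -0.003, 0.0]
wrist_force: [-0.6, 0.6, 0.5]
finger_gap: -0.0001
```

Run:
```python
from h import *
go(.593,-.1653,.085,-5.1)
from workcell import r
o=[]
for n,(x,y,w,h) in dict(top=(340,160,130,160),scene=(170,180,130,130)).items():
    c=r.capture(n)["pixels"][y:y+h,x:x+w,::-1];o.append(cv2.resize(c,(480*w//h,480),interpolation=cv2.INTER_CUBIC))
cv2.imwrite("pics/b1.png",np.hstack(o)[:,:800])
```

```text
t 2.98 pos [ 0.59   -0.1627  0.1082] head -5.27 tilt [-0.007  0.    -1.   ] d cm [0.34 0.23 2.32] n 2.4 yaw -0.003 F [-0.6  0.6  0.5] gap -0.0001
```

View pics/b1.png

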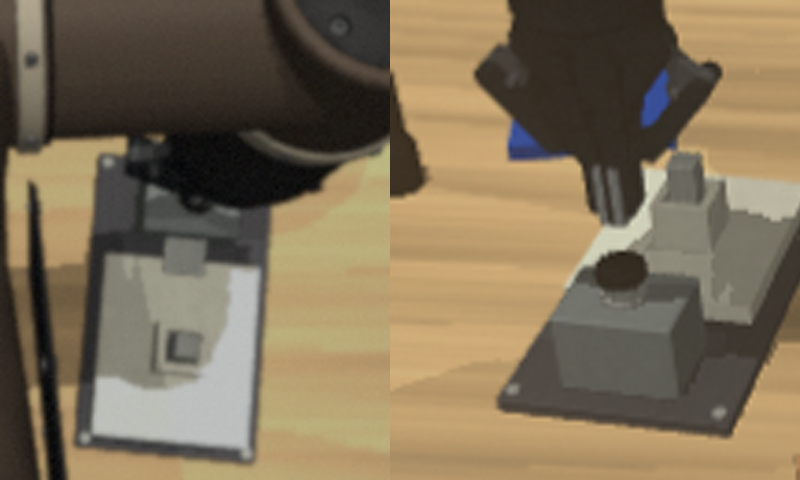

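The closed fingertips at (610,215) are just above the black head at (620,270). I'll press down.

Call:
servo_tool --deltas '[[[0.3,0.2,0,0],[0,0,1,0],[0,0,1,0],[0,0,0.3,0],[0,0,0,0]]]'

```text
clock: 3.7
tcp_pos: [0.595, -0.1648, 0.0878]
tool_rot: [0.999, -0.044, -0.0, 0.0]
wrist_force: [0.4, 0.3, 0.1]
finger_gap: -0.0003
```

```bash
python3 -c "
from h import *;go(.593,-.1653,.07,-5.1)"
```

```text
t 3.7 pos [ 0.595  -0.1648  0.0878] head -5.08 tilt [-0.001 -0.    -1.   ] d cm [-0.19  0.06  1.79] n 1.8 yaw 0.0 F [0.4 0.3 0.1] gap -0.0003
```

Call:
servo_tool --deltas '[[[-0.1,0,0.4,0],[0,0,0.3,0],[0,0,0.3,0],[0,0,0.3,0],[0,0,0,0]]]'

```text
clock: 4.32
tcp_pos: [0.594, -0.1648, 0.0749]
tool_rot: [0.999, -0.044, -0.0, 0.0]
wrist_force: [0.2, 0.6, 0.1]
finger_gap: 0.0002
```

Call:
servo_tool --deltas '[[[0,0,0.3,0],[0,0,0.2,0],[0,0,0.1,0],[0,0,0,0]]]'

```text
clock: 4.82
tcp_pos: [0.5942, -0.1648, 0.0701]
tool_rot: [0.999, -0.044, 0.0, 0.0]
wrist_force: [-3.1, 0.4, 7.1]
finger_gap: -0.0001
```

```bash
python3 -c "
from h import *;go(.593,-.1653,.07,-5.1)"
```

```text
t 4.83 pos [ 0.5942 -0.1648  0.0701] head -5.07 tilt [ 0. -0. -1.] d cm [-0.12  0.06  0.01] n 0.1 yaw 0.001 F [-3.1  0.4  7.1] gap -0.0001
```

Contact is 7 N at z = 0.070, so the plunger is fully down. I'll lift and move over the lids.

Call:
servo_tool --deltas '[[[0,0,-3,0],[0,0,-5,0],[-4,0,-2,0],[-4,0,0,0],[-2.8,0,0,0]]]' --fingers 1

```text
clock: 5.45
tcp_pos: [0.4852, -0.1551, 0.1697]
tool_rot: [0.999, -0.044, 0.0, -0.0]
wrist_force: [0.3, -0.1, -0.6]
finger_gap: 0.0854
```

Run:
```python
from h import *
go(.4856,-.156,.171-.11,-5.1)
from workcell import r
o=[]
for n,(x,y,w,h) in dict(top=(340,160,130,160),scene=(170,180,130,130)).items():
    C=r.capture(n);pickle.dump(C,open(f"{n}1.pkl","wb"));c=C["pixels"][y:y+h,x:x+w,::-1];o.append(cv2.resize(c,(480*w//h,480),interpolation=cv2.INTER_CUBIC))
cv2.imwrite("pics/b2.png",np.hstack(o)[:,:800])
```

```text
t 5.45 pos [ 0.4852 -0.1551  0.1697] head -5.1 tilt [ 0.001  0.    -1.   ] d cm [ 0.04  0.09 10.87] n 10.9 yaw -0.0 F [ 0.3 -0.1 -0.6] gap 0.0854
```

View pics/b2.png

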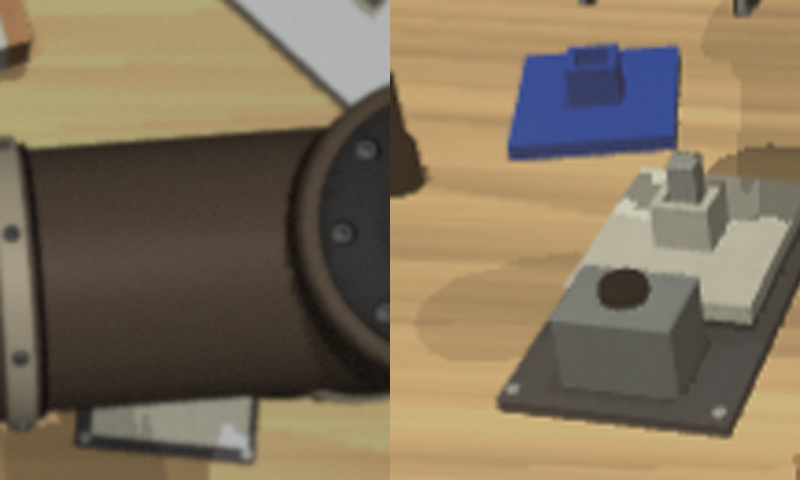

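The plunger head is down on the housing at (622,290). I'll descend on the stem.

Call:
servo_tool --deltas '[[[0,0.1,4,0],[0,0,4,0],[0,0,2,0],[0,0,0.7,0],[0,0,0,0]]]'

```text
clock: 6.18
tcp_pos: [0.487, -0.1562, 0.0623]
tool_rot: [0.999, -0.044, -0.0, 0.0]
wrist_force: [0.1, 0.6, 0.3]
finger_gap: 0.0855
```

Run:
```python
from h import *
go(.4856,-.156,.062,-5.1)
from workcell import r
C=r.capture("scene");cv2.imwrite("pics/b3.png",cv2.resize(C["pixels"][160:310,160:330,::-1],None,fx=4,fy=4,interpolation=cv2.INTER_CUBIC))
```

```text
t 6.17 pos [ 0.487  -0.1562  0.0623] head -5.08 tilt [-0. -0. -1.] d cm [-0.14 -0.01  0.03] n 0.1 yaw 0.0 F [0.1 0.6 0.3] gap 0.0855
```

View pics/b3.png

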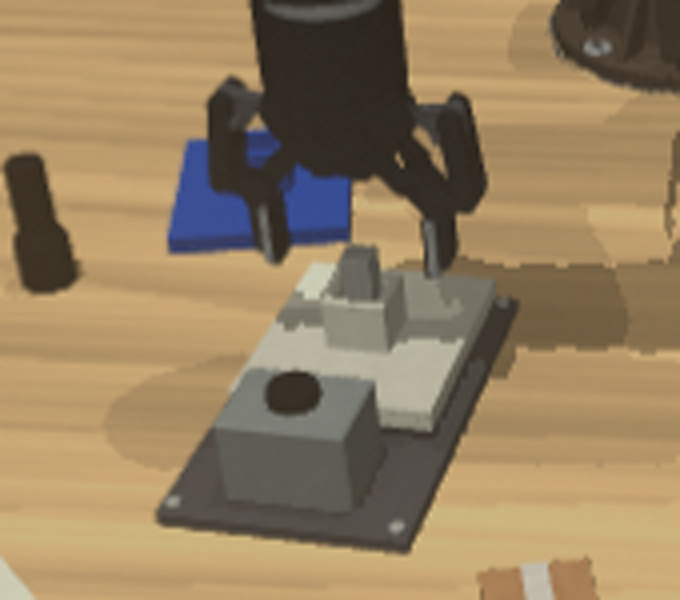

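The stem at (360,270) stands midway between the open fingers. I'll close.

Call:
servo_tool --deltas '[[[0,0,0,0],[0,0,0,0],[0,0,0,0],[0,0,0,0],[0,0,0,0]]]' --fingers 0

```text
clock: 6.85
tcp_pos: [0.4869, -0.1561, 0.0627]
tool_rot: [0.999, -0.044, 0.0, -0.0]
wrist_force: [-1.6, 2.0, 5.8]
finger_gap: 0.0164
```

Call:
servo_tool --deltas '[[[0,0,0,0],[0,0,-0.3,0],[0,0,-0.7,0],[0,0,-1,0],[0,0,0,0]]]'

```text
clock: 7.48
tcp_pos: [0.4873, -0.1562, 0.0833]
tool_rot: [0.999, -0.044, 0.001, -0.0]
wrist_force: [0.0, -0.1, -4.8]
finger_gap: 0.0164
```

Run:
```python
from h import *
go(.4856,-.156,.062,-5.1)
from workcell import r
C=r.capture("scene");cv2.imwrite("pics/b4.png",cv2.resize(C["pixels"][160:310,160:330,::-1],None,fx=4,fy=4,interpolation=cv2.INTER_CUBIC))
```

```text
t 7.47 pos [ 0.4873 -0.1562  0.0833] head -5.08 tilt [ 0.002  0.    -1.   ] d cm [-0.18 -0.01  2.13] n 2.1 yaw 0.0 F [ 0.  -0.1 -4.8] gap 0.0164
```

View pics/b4.png

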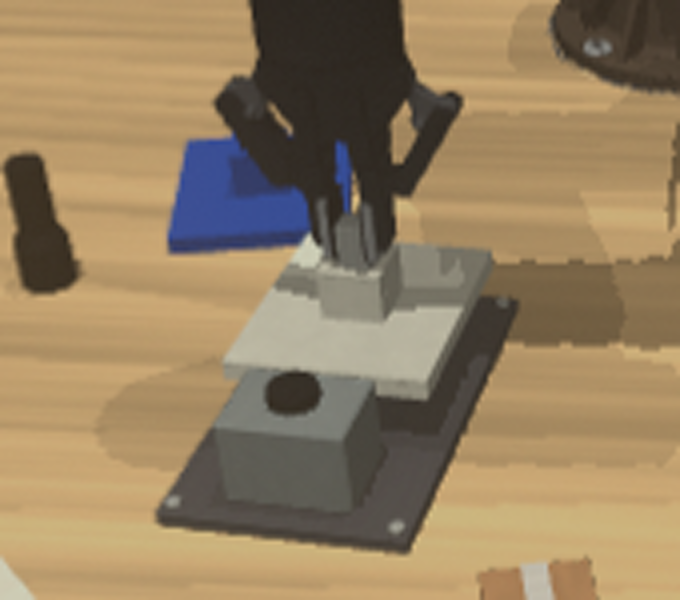

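Both lids are held: the wrist reads −4.8 N, about 0.5 kg. I'll lift and carry them over.

Call:
servo_tool --deltas '[[[0,0,-1,0],[0,0,-2,0],[0,0,-3,0],[0,0,-3,0],[0,0,-3,0]]]'

```text
clock: 8.15
tcp_pos: [0.4862, -0.1562, 0.2036]
tool_rot: [0.999, -0.044, -0.0, -0.0]
wrist_force: [0.6, 0.4, -5.2]
finger_gap: 0.0165
```

Call:
servo_tool --deltas '[[[0,0,0,0.07],[0,0,0,0.07],[0,0,0,0.07],[0,0,0,0]]]'

```text
clock: 8.65
tcp_pos: [0.4864, -0.1562, 0.2026]
tool_rot: [0.989, -0.149, 0.0, -0.0]
wrist_force: [-0.4, 0.1, -4.6]
finger_gap: 0.0169
```

Run:
```python
from h import *
go(.4748,.215,.2,-17.2)
```

```text
t 8.65 pos [ 0.4864 -0.1562  0.2026] head -17.1 tilt [ 0.  0. -1.] d cm [-12.02 -35.14   0.26] n 37.1 yaw 0.002 F [-0.4  0.1 -4.6] gap 0.0169
```

Call:
servo_tool --deltas '[[[-0.2,-0.6,0,0],[-0.4,-1.2,0,0],[-0.6,-1.8,0,0],[-0.8,-2.4,0,0],[-0.9,-2.6,0,0]]]'

```text
clock: 9.28
tcp_pos: [0.484, -0.0641, 0.2024]
tool_rot: [0.989, -0.149, 0.0, -0.0]
wrist_force: [-0.1, -0.5, -5.2]
finger_gap: 0.017
```

Call:
servo_tool --deltas '[[[-0.9,-2.6,0,0],[-0.9,-2.6,0,0],[-0.9,-2.6,0,0],[-0.9,-2.6,0,0],[-0.9,-2.6,0,0]]]'

```text
clock: 9.9
tcp_pos: [0.479, 0.0737, 0.2024]
tool_rot: [0.989, -0.148, 0.0, -0.0]
wrist_force: [-0.3, -1.1, -4.9]
finger_gap: 0.0168
```

Call:
servo_tool --deltas '[[[-0.9,-2.6,0,0],[-0.9,-2.6,0,0],[-0.9,-2.5,0,0],[-0.8,-2.3,0,0],[-0.6,-1.6,0,0]]]'

```text
clock: 10.52
tcp_pos: [0.4739, 0.1965, 0.2023]
tool_rot: [0.989, -0.148, -0.0, -0.0]
wrist_force: [0.2, 0.0, -5.7]
finger_gap: 0.0165
```

Call:
servo_tool --deltas '[[[-0.4,-1.2,0,0],[-0.1,-0.5,0,0],[0,0,0,0],[0,0,0,0]]]'

```text
clock: 11.02
tcp_pos: [0.4746, 0.2121, 0.2023]
tool_rot: [0.989, -0.149, -0.0, 0.0]
wrist_force: [0.3, 0.6, -6.0]
finger_gap: 0.0167
```

Run:
```python
from h import *
go(.4748,.215,.16,-17.2)
from workcell import r
o=[]
for n,(x,y,w,h) in dict(top=(160,210,140,130),scene=(360,140,110,150)).items():
    C=r.capture(n);pickle.dump(C,open(f"{n}2.pkl","wb"));c=C["pixels"][y:y+h,x:x+w,::-1];o.append(cv2.resize(c,(480*w//h,480),interpolation=cv2.INTER_CUBIC))
cv2.imwrite("pics/c1.png",np.hstack(o)[:,-800:])
```

```text
t 11.03 pos [0.4746 0.2121 0.2023] head -17.15 tilt [-0. -0. -1.] d cm [-0.07 -0.28  4.22] n 4.2 yaw 0.001 F [ 0.3  0.6 -6. ] gap 0.0167
```

View pics/c1.png

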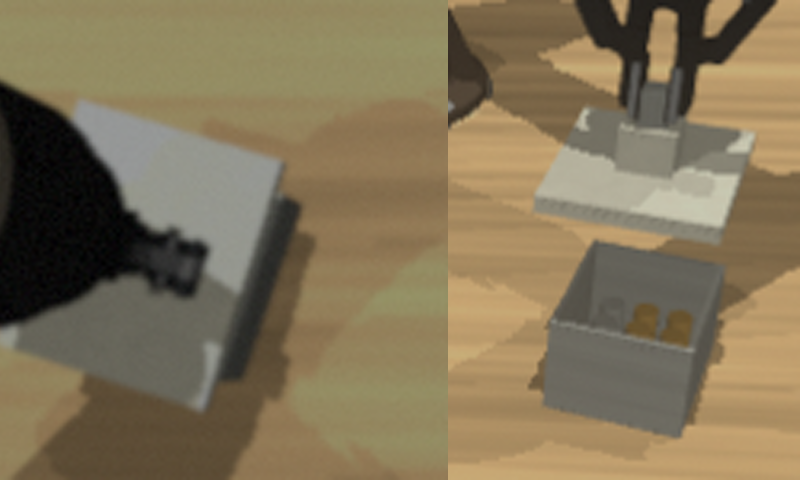

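Run:
```python
from h import *
np.set_printoptions(precision=4,suppress=True)
T=load("top2.pkl");S=load("scene2.pkl")
t=uncrop(np.array([(78,102),(284,162),(207,410)])+[68,0],160,210,480/130)
s=uncrop(np.array([(585,108),(757,132),(722,229),(537,196)])-[448,0],360,140,3.2)
a=onz(T,t,.1686);b=onz(S,s,.1686);print(a,(a[0]+a[2])/2);print(b,b.mean(0),(b[0]+b[2])/2,(b[1]+b[3])/2)
v=a[1]-a[2];print(np.degrees(np.arctan2(v[1],v[0])),np.linalg.norm(v))
s=uncrop(np.array([(597,242),(724,265),(692,350),(551,321)])-[448,0],360,140,3.2)
b=onz(S,s,.07);print(b,b.mean(0),(b[0]+b[2])/2,(b[1]+b[3])/2)
```

```text
[[0.5505 0.2485 0.1686]
 [0.519  0.1384 0.1686]
 [0.3912 0.175  0.1686]] [0.4709 0.2118 0.1686]
[[0.3944 0.1766 0.1686]
 [0.4247 0.2871 0.1686]
 [0.5545 0.2475 0.1686]
 [0.5212 0.1405 0.1686]] [0.4737 0.2129 0.1686] [0.4744 0.2121 0.1686] [0.473  0.2138 0.1686]
-15.992237538261296 0.13295218685484705
[[0.4079 0.1925 0.07  ]
 [0.4334 0.2779 0.07  ]
 [0.5387 0.244  0.07  ]
 [0.5119 0.1562 0.07  ]] [0.473  0.2176 0.07  ] [0.4733 0.2182 0.07  ] [0.4727 0.217  0.07  ]
```

Call:
servo_tool --deltas '[[[0,-0.35,0,0],[0,0,1.5,0],[0,0,2,0],[0,0,2,0],[0,0,1,0]]]'

```text
clock: 11.75
tcp_pos: [0.4749, 0.2153, 0.1354]
tool_rot: [0.989, -0.149, -0.001, 0.001]
wrist_force: [0.8, -0.3, -4.3]
finger_gap: 0.017
```

Call:
servo_tool --deltas '[[[0,0,0.5,0],[0,0,0.2,0],[0,0,0,0],[0,0,0,0]]]'

```text
clock: 12.25
tcp_pos: [0.4759, 0.2162, 0.1308]
tool_rot: [0.989, -0.149, 0.0, -0.0]
wrist_force: [0.1, -0.3, -4.7]
finger_gap: 0.0166
```

Run:
```python
from h import *
go(.4754,.2156,.1107,-17.2)
from workcell import r
o=[]
for n,(x,y,w,h) in dict(top=(160,210,140,130),scene=(360,140,110,150)).items():
    C=r.capture(n);c=C["pixels"][y:y+h,x:x+w,::-1];o.append(cv2.resize(c,(480*w//h,480),interpolation=cv2.INTER_CUBIC))
cv2.imwrite("pics/c2.png",np.hstack(o)[:,-800:])
```

```text
t 12.25 pos [0.4759 0.2162 0.1308] head -17.11 tilt [ 0.001  0.001 -1.   ] d cm [-0.03  0.08  2.01] n 2.0 yaw 0.001 F [ 0.1 -0.3 -4.7] gap 0.0166
```

View pics/c2.png

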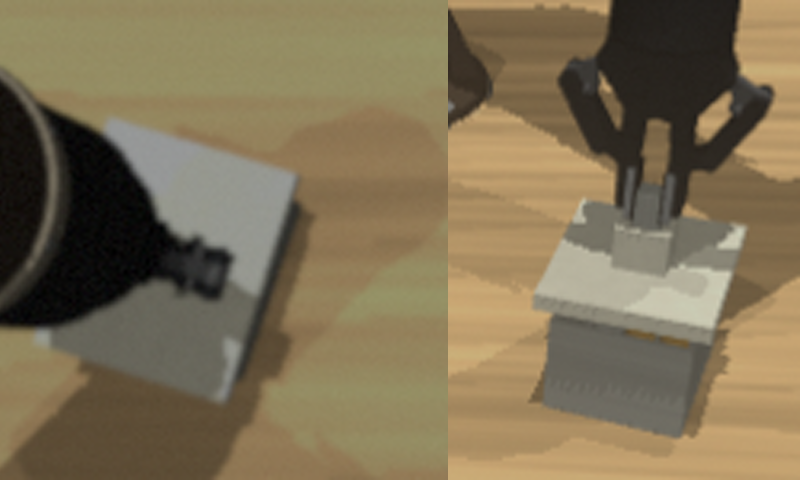

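The lids hang squarely over the tin. I'll lower them slowly and watch the force.

Call:
servo_tool --deltas '[[[0,0,0.4,0],[0,0,0.4,0],[0,0,0.3,0],[0,0,0.2,0]]]'

```text
clock: 12.85
tcp_pos: [0.4756, 0.2159, 0.117]
tool_rot: [0.989, -0.149, -0.0, 0.0]
wrist_force: [-0.6, 0.9, -5.3]
finger_gap: 0.0165
```

Call:
servo_tool --deltas '[[[0,0,0.15,0],[0,0,0.15,0],[0,0,0.1,0],[0,0,0,0]]]'

```text
clock: 13.35
tcp_pos: [0.4757, 0.216, 0.1132]
tool_rot: [0.989, -0.149, -0.0, 0.0]
wrist_force: [-0.5, -0.1, -4.7]
finger_gap: 0.0164
```

Call:
servo_tool --deltas '[[[0,0,0.1,0],[0,0,0.1,0],[0,0,0.05,0],[0,0,0,0]]]'

```text
clock: 13.85
tcp_pos: [0.4757, 0.216, 0.1108]
tool_rot: [0.989, -0.149, 0.0, 0.0]
wrist_force: [0.4, -0.4, -3.8]
finger_gap: 0.0167
```

Call:
servo_tool --deltas '[[[0,0,0.05,0],[0,0,0.05,0],[0,0,0,0]]]'

```text
clock: 14.22
tcp_pos: [0.4757, 0.2161, 0.1107]
tool_rot: [0.989, -0.149, 0.0, -0.0]
wrist_force: [-4.5, 0.3, 5.9]
finger_gap: 0.0168
```

The lids seated at TCP z = 0.1107, as predicted. I'll relax the push and release.

Call:
servo_tool --deltas '[[[0,0,-0.08,0],[0,0,0,0]]]'

```text
clock: 14.48
tcp_pos: [0.4757, 0.2161, 0.1107]
tool_rot: [0.989, -0.149, 0.0, -0.0]
wrist_force: [-2.3, 0.0, -0.3]
finger_gap: 0.0167
```

Call:
servo_tool --deltas '[[[0,0,0,0],[0,0,0,0],[0,0,0,0],[0,0,0,0],[0,0,0,0]]]' --fingers 1

```text
clock: 15.1
tcp_pos: [0.4757, 0.2161, 0.1106]
tool_rot: [0.989, -0.149, 0.0, -0.0]
wrist_force: [0.1, 0.5, 0.8]
finger_gap: 0.0853
```

Call:
servo_tool --deltas '[[[0,0,-3,0],[0,0,-4,0],[0,0,-4,0],[-4,0,0,0],[-4,0,0,0]]]'

```text
clock: 15.72
tcp_pos: [0.3986, 0.2397, 0.2209]
tool_rot: [0.989, -0.15, 0.0, -0.0]
wrist_force: [-0.4, 1.0, 0.1]
finger_gap: 0.0855
```

Run:
```python
from h import *
go(.4754,.2156,.1107,-17.2)
from workcell import r
o=[]
for n,(x,y,w,h) in dict(top=(160,210,140,130),scene=(360,140,110,150)).items():
    C=r.capture(n);pickle.dump(C,open(f"{n}3.pkl","wb"));c=C["pixels"][y:y+h,x:x+w,::-1];o.append(cv2.resize(c,(480*w//h,480),interpolation=cv2.INTER_CUBIC))
cv2.imwrite("pics/c3.png",np.hstack(o)[:,-800:])
```

```text
t 15.72 pos [0.3986 0.2397 0.2209] head -17.2 tilt [ 0.     0.001 -1.   ] d cm [ 8.05  0.04 11.02] n 13.6 yaw 0.0 F [-0.4  1.   0.1] gap 0.0855
```

View pics/c3.png

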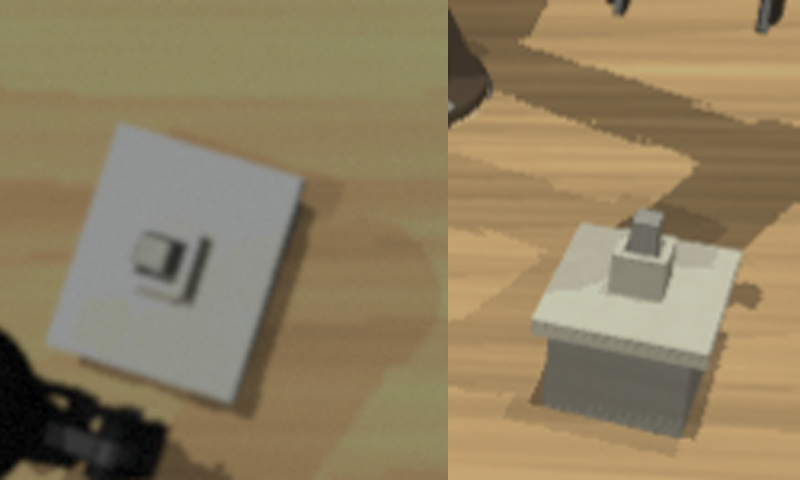

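The lids lie level on the tin and the stem is free. Next I'll measure their heights and the collar's place.

Run:
```python
from h import *
np.set_printoptions(precision=4,suppress=True)
T=load("top3.pkl");S=load("scene3.pkl")
t=uncrop(np.array([(122,123),(303,180),(234,404),(48,345)])+[68,0],160,210,480/130)
s=uncrop(np.array([(707,357),(532,323),(583,224),(742,252)])-[448,0],360,140,3.2)
a=onz(T,t,.077);print(a,a.mean(0));print(tri(T,t,S,s),tri(T,t,S,s).mean(0))
for i,j in((3,0),(2,1)): v=a[j]-a[i];print("yaw",np.degrees(np.arctan2(v[1],v[0])))
st=uncrop(np.array([(156,257)])+[68,0],160,210,480/130);ss=uncrop(np.array([(649,216)])-[448,0],360,140,3.2)
print("stem",tri(T,st,S,ss),onz(T,st,.131),onz(S,ss,.131))
p=T["pixels"][:,:,::-1][255:305,185:230];q=S["pixels"][:,:,::-1][195:245,400:450]
cv2.imwrite("pics/c4.png",np.hstack([cv2.resize(p,(396,440),interpolation=cv2.INTER_CUBIC),cv2.resize(q,(400,440),interpolation=cv2.INTER_CUBIC)]))
```

```text
[[0.5526 0.2503 0.077 ]
 [0.5196 0.1433 0.077 ]
 [0.3916 0.1799 0.077 ]
 [0.4239 0.2886 0.077 ]] [0.4719 0.2155 0.077 ]
[[0.5529 0.2509 0.075  0.0001]
 [0.52   0.1437 0.0733 0.0005]
 [0.3915 0.1817 0.0747 0.0028]
 [0.424  0.2899 0.0752 0.0015]] [0.4721 0.2166 0.0745 0.0012]
yaw -16.566570133529936
yaw -15.951673063577847
stem [[0.4717 0.2157 0.1286 0.0028]] [[0.4715 0.2136 0.131 ]] [[0.4754 0.2165 0.131 ]]
```

View pics/c4.png

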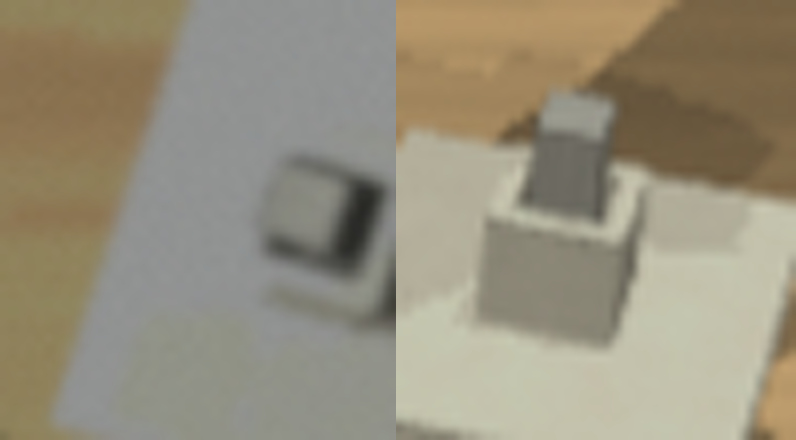

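Measured plate top is z ≈ 0.075 (0.077 expected) and stem top ≈ 0.129 (0.131 expected), so the lid is seated. Collar next, with the jaw line kept centred on the stem.

Call:
servo_tool --deltas '[[[4,0,0,0],[3.9,0,0,0],[0,0,0,0],[0,0,4,0],[0,0,4,0]]]'

```text
clock: 16.45
tcp_pos: [0.4748, 0.2164, 0.14]
tool_rot: [0.989, -0.149, 0.0, -0.001]
wrist_force: [0.2, 0.5, -1.0]
finger_gap: 0.0854
```

Run:
```python
from h import *
go(.4743,.2165,.081,-17.1)
```

```text
t 16.45 pos [0.4748 0.2164 0.14  ] head -17.14 tilt [ 0.001  0.001 -1.   ] d cm [-0.05  0.01  5.9 ] n 5.9 yaw -0.001 F [ 0.2  0.5 -1. ] gap 0.0854
```

Call:
servo_tool --deltas '[[[0,0,2.5,0],[0,0,2,0],[0,0,1,0],[0,0,0.2,0],[0,0,0,0]]]'

```text
clock: 17.08
tcp_pos: [0.475, 0.2166, 0.0842]
tool_rot: [0.989, -0.149, 0.0, -0.0]
wrist_force: [-0.6, 0.2, 1.0]
finger_gap: 0.0855
```

Run:
```python
from h import *
go(.4743,.2165,.081,-17.1)
from workcell import r
C=r.capture("scene");cv2.imwrite("pics/d1.png",cv2.resize(C["pixels"][140:290,340:490,::-1],None,fx=4,fy=4,interpolation=cv2.INTER_CUBIC))
```

```text
t 17.07 pos [0.475  0.2166 0.0842] head -17.11 tilt [ 0.001  0.001 -1.   ] d cm [-0.07  0.03  0.32] n 0.3 yaw -0.0 F [-0.6  0.2  1. ] gap 0.0855
```

View pics/d1.png

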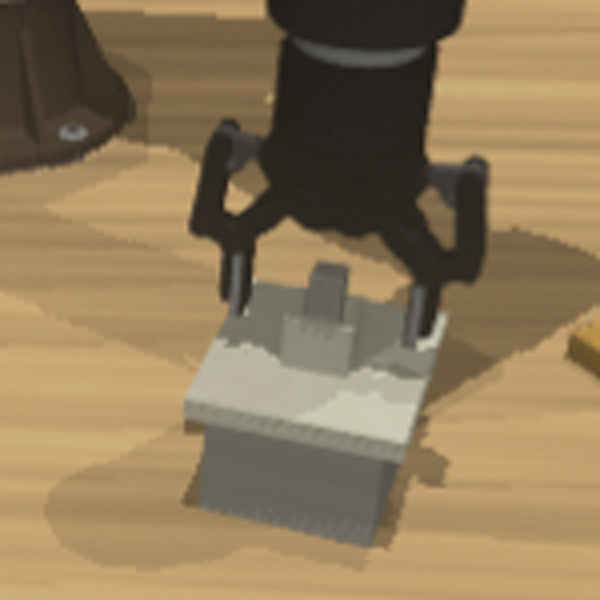

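The fingers straddle the collar at (318,340). I'll lower 2 mm more and close.

Call:
servo_tool --deltas '[[[0,0,0.15,0],[0,0,0,0]]]'

```text
clock: 17.38
tcp_pos: [0.4748, 0.2164, 0.0824]
tool_rot: [0.989, -0.149, 0.0, -0.0]
wrist_force: [-0.5, 0.1, 1.3]
finger_gap: 0.0854
```

Call:
servo_tool --deltas '[[[0,0,0,0],[0,0,0,0],[0,0,0,0],[0,0,0,0],[0,0,0,0]]]' --fingers 0

```text
clock: 18.0
tcp_pos: [0.475, 0.2165, 0.0824]
tool_rot: [0.989, -0.149, 0.0, -0.0]
wrist_force: [-1.0, 0.0, 3.6]
finger_gap: 0.0351
```

Call:
servo_tool --deltas '[[[0,0,0,0],[0,0,0,0]]]'

```text
clock: 18.25
tcp_pos: [0.475, 0.2165, 0.0824]
tool_rot: [0.989, -0.149, 0.0, -0.0]
wrist_force: [-0.6, 0.4, 4.8]
finger_gap: 0.0352
```

Gripped, with a gap of 35 mm. I'll lift slowly and straight up.

Call:
servo_tool --deltas '[[[0,0,-0.1,0],[0,0,-0.2,0],[0,0,-0.3,0],[0,0,-0.5,0],[0,0,0,0]]]'

```text
clock: 18.88
tcp_pos: [0.475, 0.2165, 0.0936]
tool_rot: [0.989, -0.149, 0.0, -0.0]
wrist_force: [0.5, 1.2, -2.5]
finger_gap: 0.0349
```

Run:
```python
from h import *
go(.475,.2165,.2224,-17.1)
from workcell import r
C=r.capture("scene");cv2.imwrite("pics/d2.png",cv2.resize(C["pixels"][140:290,340:490,::-1],None,fx=4,fy=4,interpolation=cv2.INTER_CUBIC))
```

```text
t 18.88 pos [0.475  0.2165 0.0936] head -17.12 tilt [ 0.001  0.001 -1.   ] d cm [ 1.000e-02 -1.000e-02 -1.288e+01] n 12.9 yaw -0.0 F [ 0.5  1.2 -2.5] gap 0.0349
```

View pics/d2.png

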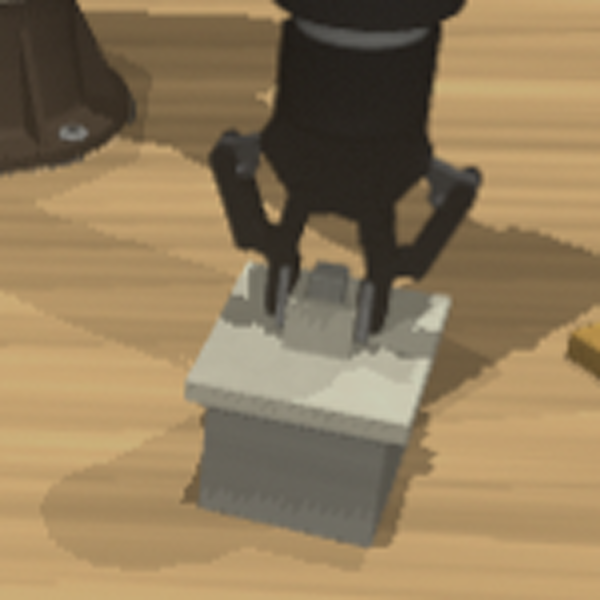

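The force is −2.5 N, which is the cover alone, and the collar rises past the stem at (330,275). I'll go on lifting.

Call:
servo_tool --deltas '[[[0,0,-0.7,0],[0,0,-0.9,0],[0,0,-1,0],[0,0,-1,0],[0,0,-1,0]]]'

```text
clock: 19.55
tcp_pos: [0.4748, 0.2164, 0.14]
tool_rot: [0.989, -0.149, 0.0, -0.0]
wrist_force: [-0.6, -0.3, -1.9]
finger_gap: 0.0348
```

Call:
servo_tool --deltas '[[[0,0,-1.5,0],[0,0,-2,0],[0,0,-2,0],[0,0,-2,0],[0,0,-1,0]]]'

```text
clock: 20.18
tcp_pos: [0.4751, 0.2166, 0.2258]
tool_rot: [0.989, -0.149, 0.001, -0.001]
wrist_force: [0.0, 0.6, -2.9]
finger_gap: 0.0352
```

Call:
servo_tool --deltas '[[[0,0,-0.5,0],[0,0,0,0],[0,0,0,0],[0,0,0,0]]]'

```text
clock: 20.68
tcp_pos: [0.4745, 0.2162, 0.2285]
tool_rot: [0.989, -0.149, -0.0, 0.0]
wrist_force: [0.5, 0.5, -2.6]
finger_gap: 0.0351
```

Run:
```python
from h import *
go(.475,.2165,.2224,-17.1)
from workcell import r
C=r.capture("scene");cv2.imwrite("pics/d3.png",cv2.resize(C["pixels"][120:270,340:490,::-1],None,fx=4,fy=4,interpolation=cv2.INTER_CUBIC))
pickle.dump(C,open("scene4.pkl","wb"))
cv2.imwrite("pics/d4.png",C["pixels"][...,::-1])
```

```text
t 20.68 pos [0.4745 0.2162 0.2285] head -17.12 tilt [-0.001 -0.001 -1.   ] d cm [ 0.04 -0.05  0.61] n 0.6 yaw -0.0 F [ 0.5  0.5 -2.6] gap 0.0351
```

View pics/d3.png

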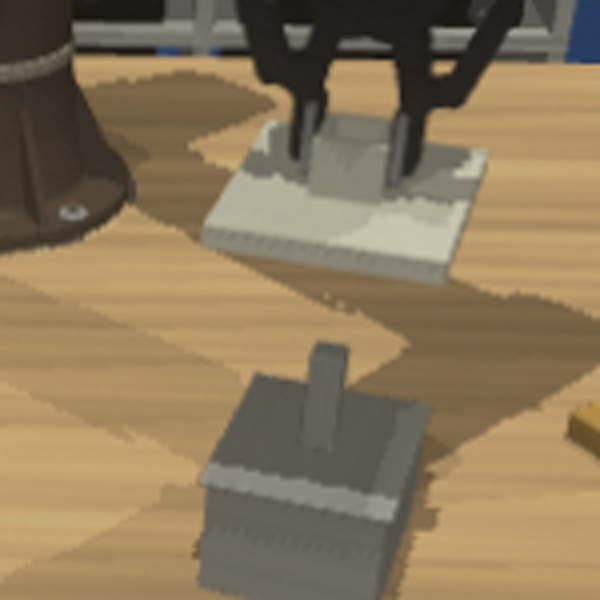

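View pics/d4.png

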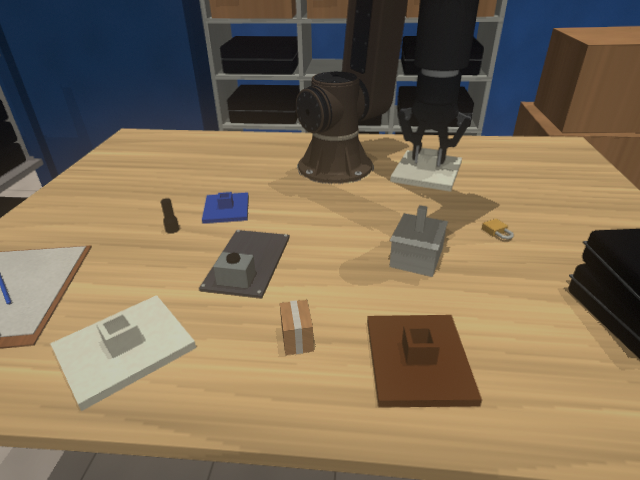

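Run:
```python
from h import *
np.set_printoptions(precision=4,suppress=True)
S=load("scene4.pkl")
p=uncrop([(254,374),(431,404),(396,503),(204,468)],340,120,4);a=onz(S,p,.074)
print(a,a.mean(0),np.linalg.norm(np.diff(a[[0,1,2,3,0]],axis=0),axis=1),"stem",onz(S,uncrop([(331,347)],340,120,4),.131))
from workcell import r
print(r.hand_in()); go(.475,.2165,.2224,-17.1)
```

```text
[[0.4054 0.1853 0.074 ]
 [0.4319 0.2807 0.074 ]
 [0.5309 0.2498 0.074 ]
 [0.5054 0.1536 0.074 ]] [0.4684 0.2174 0.074 ] [0.099  0.1038 0.0996 0.1048] stem [[0.4721 0.2166 0.131 ]]
the job is handed in; nothing more can be done
None
the job is handed in; nothing more can be done
```

The job is done as asked and handed in at 20.7 s of the 67 s allowed; hand-in gives no verdict.

I pushed the plunger to its stop at z = 0.070 m and a later picture showed it staying down. I lifted both lids by the stem and lowered them into the tin, where contact came at the predicted height. I then let go, took the collar with the jaws centred on the stem, and lifted the cover straight up.

**Last checks**
- **Cover held alone:** the wrist reads about 2.6 N, roughly the 0.2 kg cover on its own. The jaw gap held steady at 35 mm and the tool axis is within about 0.1° of vertical.
- **Height:** by the arm's reading, the cover's lower edge is about 80 mm above the stem top.
- **Inner lid:** it is visible in the tin with its stem upright, and the stem top's position from the last picture did not shift by more than a few millimetres.
- **Other objects:** the tin and the things lying about show no visible change in the last scene view. I checked this by eye, not by measuring each one.

**Disagreements**
- **Camera heights:** with the lids seated, the two views put the cover plate and stem top 2–2.5 mm lower than the text gives. That is about the calibration error.
- **Flange length:** my last one-view check of the inner lid's flange gave 104 x 99 mm instead of 120 x 100 mm. I probably picked the front edge at a light/shadow line rather than the true edge, and I did not measure it again before handing in. So the final seating rests on the contact height and the pictures.

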